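# Find the unlatched service flap and push it open

## Task

One of the four service flaps on top of the pump module has been left unlatched. Press the ribbed far end of the flaps with a fingertip to find the one that rocks, then push that flap open until it stands about upright, and leave it so. Press gently, do not grip or pick up anything, and leave the wash bottle, the jar and the vial standing where they are.

Things in the scene. Friction and masses are not known exactly. Their poses are not given: they have to be found in the camera images.
- module: Low lilac-grey pump module, 215 x 400 x 90 mm high (x, y, z), fixed. Origin at bench level under the flaps' common hinge line, mid-width; +x points away from the robot (turned up to 0.25 rad). Front at x = -105 mm, back at +110; rim 20 mm deep before the flaps, solid ledge from x = 48 to 110 behind them. Four flaps lie flush in its top; hollow below lets a far end sink 40 mm.
- flap_1 (a joint): Hinge of flap 1 (at module y = -138 mm), rad: 0 shut, grows as the far end sinks and the near end rises, 1.57 upright, stop 1.75. Cream plate 127 x 84 x 6 mm (x, y, z); axis along y, mid-thickness, 82 mm from near end, 45 from far. Four look alike: three are caught inside and give under 0.04; one (any) is free: 3 to 6 N on the far end (8 near the axis) rocks it, and it stays where left.
- flap_1_press (a point): Place to press on flap 1: on its top face at the middle of the three moulded lines on the far end, 30 mm beyond the hinge axis (15 mm from the far edge). Height 90 mm when shut. Moves with the flap; axes are the flap's (x from near to far end, z out of its top).
- flap_1_lip (a point): Middle of the top edge of the near end of flap 1, 82 mm on the robot's side of the hinge axis. Rises as the flap rocks; its underside can then be pushed away from the robot, up and over. Axes are the flap's.
- flap_2 (a joint): Hinge of flap 2 (at module y = -46 mm), rad: 0 shut, grows as the far end sinks and the near end rises, 1.57 upright, stop 1.75. Cream plate 127 x 84 x 6 mm (x, y, z); axis along y, mid-thickness, 82 mm from near end, 45 from far. Four look alike: three are caught inside and give under 0.04; one (any) is free: 3 to 6 N on the far end (8 near the axis) rocks it, and it stays where left.
- flap_2_press (a point): Place to press on flap 2: on its top face at the middle of the three moulded lines on the far end, 30 mm beyond the hinge axis (15 mm from the far edge). Height 90 mm when shut. Moves with the flap; axes are the flap's (x from near to far end, z out of its top).
- flap_2_lip (a point): Middle of the top edge of the near end of flap 2, 82 mm on the robot's side of the hinge axis. Rises as the flap rocks; its underside can then be pushed away from the robot, up and over. Axes are the flap's.
- flap_3 (a joint): Hinge of flap 3 (at module y = +46 mm), rad: 0 shut, grows as the far end sinks and the near end rises, 1.57 upright, stop 1.75. Cream plate 127 x 84 x 6 mm (x, y, z); axis along y, mid-thickness, 82 mm from near end, 45 from far. Four look alike: three are caught inside and give under 0.04; one (any) is free: 3 to 6 N on the far end (8 near the axis) rocks it, and it stays where left.
- flap_3_press (a point): Place to press on flap 3: on its top face at the middle of the three moulded lines on the far end, 30 mm beyond the hinge axis (15 mm from the far edge). Height 90 mm when shut. Moves with the flap; axes are the flap's (x from near to far end, z out of its top).
- flap_3_lip (a point): Middle of the top edge of the near end of flap 3, 82 mm on the robot's side of the hinge axis. Rises as the flap rocks; its underside can then be pushed away from the robot, up and over. Axes are the flap's.
- flap_4 (a joint): Hinge of flap 4 (at module y = +138 mm), rad: 0 shut, grows as the far end sinks and the near end rises, 1.57 upright, stop 1.75. Cream plate 127 x 84 x 6 mm (x, y, z); axis along y, mid-thickness, 82 mm from near end, 45 from far. Four look alike: three are caught inside and give under 0.04; one (any) is free: 3 to 6 N on the far end (8 near the axis) rocks it, and it stays where left.
- flap_4_press (a point): Place to press on flap 4: on its top face at the middle of the three moulded lines on the far end, 30 mm beyond the hinge axis (15 mm from the far edge). Height 90 mm when shut. Moves with the flap; axes are the flap's (x from near to far end, z out of its top).
- flap_4_lip (a point): Middle of the top edge of the near end of flap 4, 82 mm on the robot's side of the hinge axis. Rises as the flap rocks; its underside can then be pushed away from the robot, up and over. Axes are the flap's.
- wash_bottle: Loose cloudy wash bottle, 74 mm across, 200 mm tall with its bent spout, standing on the bench to the left (+y) of the module. Origin at the centre of its foot. A bystander.
- jar: Loose amber glass jar with white lid, 60 mm across, 85 mm tall, standing on the bench to the right (-y) of the module. Origin at the centre of its foot. A bystander.
- vial: Loose small sample vial with orange cap, 27 mm across, 45 mm tall, standing on the ledge behind the flaps, 90 mm above the bench. Origin at the centre of its foot. A bystander.

How it is judged:
By the outcome, as a careful person would: the job done as asked, in the order asked, and still so for the second after the job is handed in, with the robot touching nothing.
It also fails if it takes over 48 s, if anything falls off the work surface, if the arm or the gripper's body presses on something with over 40 N, if the wrist force passes 120 N, or if a joint passes its speed limit or range.

## Robot

A 6-joint arm with a two-finger parallel gripper is mounted at the origin on the work surface. World frame = base frame: x ahead of the robot, y to its left, z up, the work surface at z = 0. Lengths are in m, angles in rad, forces in N, time in s.
With the tool pointing down it reaches from about 0.3 to 0.775 m from the base axis. Payload 14.6 kg.
Tool frame: the origin (TCP) lies at the very end of the fingers, on their centre line; the grasp point (between the pads) lies 19 mm behind it; z points along the fingers, y is the line along which they close (so a half turn about z gives the same grasp; the last joint's range is limited). The gripper opens to 94 mm and grips with 3 to 60 N. Pads are 16 mm wide; open, the fingers measure 119 mm over their backs; the gripper's body (75 mm by 177 mm) begins 78 mm behind the grasp point.
Start: joints at [-1.265, 0.3, 1.521, -0, 1.321, -0.067], TCP at [0.2, -0.512, 0.205] pointing down, gripper open.
Joint ranges: [-3.03, 3.03], [-0.79, 2.21], [0.23, 2.52], [-1.04, 4.18], [0, 3.07], [-2.55, 2.55]. Speed limits (rad/s): [2.22, 2.22, 2.57, 3.14, 3.14, 3.14].

## Interface

Orientations are given as [roll, pitch, yaw] about the fixed x, y, z axes, in that order (R = Rz(yaw) Ry(pitch) Rx(roll)).
In Python, from station import ctrl, cams gives the robot as it stands. The module is installed in compiled form; this text tells all that it offers.
- The arm moves only by the tool arm_command, never from a script. Its argument "plan" is a list that holds one entry, the list of rows, each a list of 7 numbers: the shift along the tool's x, y, z in shares of 1000 mm (1.0 is 1000 mm), then the turn, a rotation vector about the tool's x, y, z in parts of the range, where 1.0 means 2 pi rad, then the closure, from -1 (fully open) to 1 (shut). A call has 1 to 12 rows; each row is the pose to reach, as a shift and turn from the pose commanded when the call began, along the tool's axes at that moment; what a row does not reach only later rows make up. A row lasts 1/10 s, in which the tool goes at most 50 mm and 8.59 degrees, less where a joint would pass 70% of its speed; a pose out of reach is approached as far as the arm can. A call with a gripper value outside its range is refused whole. The fingers move at their own pace and stop on an object; "squeeze" is the grip in N (left out, the last holds). Time passes only in rows, so rows that repeat a pose let the fingers close. It gives the time, the measured TCP pose, the force, the opening and the grip force at its end, in the units of the state.
- ctrl.get_obs(): the state, without advancing time (a new reading comes with each control period).
- cams.camera(name): name is "scene" or "top" or "wrist"; returns (picture, depth): 384x512x3 uint8, blue, green, red; 384x512 float32, m along the optical axis (not along the pixel's ray), 0 where there is no reading.
- cams.camera_info(name): a dict with "fx", "fy", "cx", "cy" (pixels), "dist_coeffs" ([k1, k2, p1, p2, k3] as OpenCV has them; the pictures are not rectified), "world_to_cam" (4x4, takes a point from world to camera coordinates). Camera axes: x right, y down, z forward; pixel columns grow to the right and rows downward; lengths in m; the calibration is good to about 2 mm. A picture is of the moment at which its call begins: read the wrist's pose just before it. camera_info takes no time and is no camera call; for the wrist camera it gives the pose at the moment of the call.
- ctrl.hand_in(): hands the job in; it is judged then, once.
The state is a dict: "time_s": time; "qpos": joint angles; "joint_vel": joint speeds; "tau": joint torques, N m; "ee_pos": TCP position; "eef_rot": TCP orientation; "force": force on the tool from outside, world axes, zero at the start; "moment": the same for the moment, N m; "grip_width": finger opening in m; "grip_force": force on a finger pad.
Only numpy, scipy, OpenCV 4.12 (cv2) and the standard library are available. Lean on these libraries where they do the work, as an engineer would, in place of code of your own. Each camera call takes 0.05 s, during which the arm holds its last target. There are 200 camera calls.

## Working session

There is one attempt and no reset: what is moved stays moved. The work goes in short steps, Python scripts to look and compute and a tool call to move; the robot and the scene stay as the last step left them, time stands still between calls to the robot, and variables do not carry over. Pictures are saved under pics/ and viewed, at most 10 in all, crops included, and the job is handed in when it is done.

Besides the shell and the picture viewer there is one more tool, called after "Request:" as name(argument=value, ...), one argument or row to a line, values as JSON. arm_command: Moves the arm, as the interface text tells. Its arguments: {"type":"object","properties":{"plan":{"type":"array"},"squeeze":{"type":"number"}},"required":["plan"]}

```bash
mkdir -p pics; python3 - <<'E'
from station import ctrl,cams
import cv2,numpy as np
o=ctrl.get_obs();print(o)
for n in("top","scene"):
    p,d=cams.camera(n);cv2.imwrite(f"pics/{n}0.png",p);np.save(f"{n}d.npy",d);i=cams.camera_info(n);print(n,i)
E
```

```text
{'time_s': 0.0, 'qpos': array([-1.26460397e+00,  3.00429242e-01,  1.52157265e+00, -3.31492616e-05,
        1.32070100e+00, -6.66356502e-02]), 'joint_vel': array([ 0.00085662, -0.00041814,  0.00045242,  0.00029999, -0.00156944,
       -0.00161915]), 'tau': array([ 1.29954356e-04, -5.31808734e+01, -3.52736843e+01,  7.08307000e-02,
        2.43933045e-02, -8.85335999e-05]), 'ee_pos': array([ 0.20023025, -0.51197865,  0.20491286]), 'eef_rot': array([-3.14048274e+00, -4.18895444e-05,  3.72836207e-01]), 'force': array([-0.02534102,  0.31272452, -0.5691393 ]), 'moment': array([ 0.01992472, -0.00581324,  0.00709928]), 'grip_force': 0.0, 'grip_width': 0.09440879770730419}
top {'fx': 361.7812153054233, 'fy': 361.7812153054233, 'cx': 257.6010958438232, 'cy': 191.90494515304852, 'dist_coeffs': array([0.01541099, 0.        , 0.        , 0.        , 0.        ]), 'world_to_cam': array([[ 0.00888372, -0.99975985, -0.02003279,  0.03827615],
       [-0.9963562 , -0.00715049, -0.08498931,  0.59078203],
       [ 0.08482566,  0.02071482, -0.99618046,  0.9824539 ],
       [ 0.        ,  0.        ,  0.        ,  1.        ]])}
scene {'fx': 369.63900855609324, 'fy': 369.63900855609324, 'cx': 254.3490659625803, 'cy': 183.07254570394375, 'dist_coeffs': array([-0.0375233,  0.       ,  0.       ,  0.       ,  0.       ]), 'world_to_cam': array([[ 0.78059342,  0.62503611,  0.00194428, -0.4873819 ],
       [ 0.38204002, -0.47465456, -0.79293661, -0.12595718],
       [-0.49469115,  0.61970389, -0.60930104,  1.20000149],
       [ 0.        ,  0.        ,  0.        ,  1.        ]])}
```

View pics/top0.png

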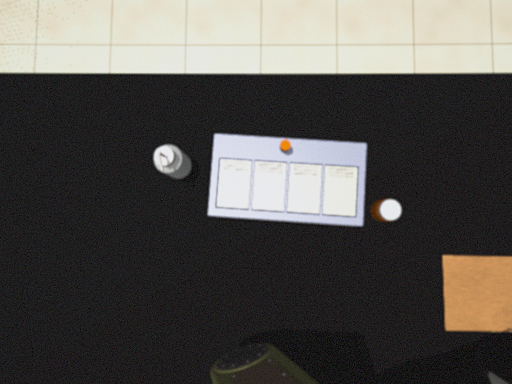

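View pics/scene0.png

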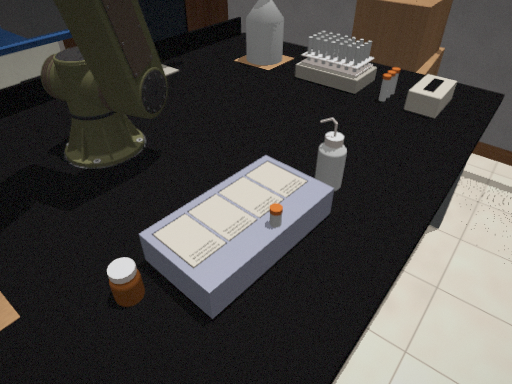

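The top view shows the module with corners near (213,134), (366,142), (362,226) and (208,216). Flaps 4 to 1 run left to right at row ~187. The vial is at (286,146), the bottle at (172,160) and the jar at (389,210). The scene view agrees.

```bash
cat >h.py <<'E'
import cv2,numpy as np
from station import ctrl,cams
def K(i): return np.array([[i['fx'],0,i['cx']],[0,i['fy'],i['cy']],[0,0,1]])
def rays(i,px):
    u=cv2.undistortPoints(np.float64(px).reshape(-1,1,2),K(i),i['dist_coeffs']).reshape(-1,2)
    R,t=i['world_to_cam'][:3,:3],i['world_to_cam'][:3,3]
    return -R.T@t,np.c_[u,np.ones(len(u))]@R
def onplane(i,px,z):
    c,d=rays(i,px);return c+d*((z-c[2])/d[:,2])[:,None]
def tri(i,p,j,q):
    a,d=rays(i,p);b,e=rays(j,q);out=[]
    for x,y in zip(d,e):
        s=np.linalg.lstsq(np.c_[x,-y],b-a,rcond=None)[0];out.append(np.r_[(a+s[0]*x+b+s[1]*y)/2,np.linalg.norm(a+s[0]*x-b-s[1]*y)])
    return np.array(out)
E
python3 - <<'E'
from h import *
np.set_printoptions(precision=4,suppress=True)
P={}
for n in("top","scene"):
    p=cv2.imread(f"pics/{n}0.png");b,g,r=[p[...,k].astype(int) for k in range(3)]
    m=((r>170)&(r>=b+3)&(r-b<60)).astype(np.uint8)*255
    if n=="top": m[:120]=0
    m=cv2.morphologyEx(m,cv2.MORPH_CLOSE,np.ones((3,3)))
    m=cv2.morphologyEx(m,cv2.MORPH_OPEN,np.ones((3,3)))
    cs=[c for c in cv2.findContours(m,0,2)[0] if 500<cv2.contourArea(c)<4000]
    L=[]
    for c in cs:
        rc=cv2.minAreaRect(c); L.append((rc[0],cv2.contourArea(c),rc[1]));
    print(n,[(np.round(a[0],1),a[1],np.round(a[2],1)) for a in L])
    i=cams.camera_info(n)
    for c in cs:
        w=onplane(i,c.reshape(-1,2),.09)[:,:2].astype(np.float32)
        rc=cv2.minAreaRect(w); print(rc)
    d=np.load(n+"d.npy")
    o=((r>180)&(g<130)&(b<60)).astype(np.uint8)
    k,_,st,ce=cv2.connectedComponentsWithStats(o)
    for q in range(1,k):
        if st[q,4]>30: print("orange",ce[q],st[q],onplane(i,[ce[q]],.133))
E
```

```text
top [(array([340. , 190.4]), 1464.5, array([32. , 48.9]))]
((0.5909113883972168, -0.17190790176391602), (0.08251267671585083, 0.12742535769939423), 86.23432922363281)
scene [(array([490.1, 169.3]), 845.5, array([50.3, 19.6]))]
((1.018271565437317, 0.4817555546760559), (0.10025522112846375, 0.11557826399803162), 89.71332550048828)
```

```bash
python3 - <<'E'
from h import *
np.set_printoptions(precision=4,suppress=True)
C={}
for n,roi in(("top",(120,235,200,375)),("scene",(150,300,140,345))):
    p=cv2.imread(f"pics/{n}0.png");b,g,r=[p[...,k].astype(int) for k in range(3)]
    if n=="top":
        for x in(232,268,304,340,216): print(p[195,x])
    m=((r>150)&(b-r<12)&(r-b<70)).astype(np.uint8)*255
    z=np.zeros_like(m);a,e,f,h=roi;z[a:e,f:h]=m[a:e,f:h]
    z=cv2.morphologyEx(z,cv2.MORPH_OPEN,np.ones((3,3)))
    i=cams.camera_info(n);L=[]
    for c in cv2.findContours(z,0,2)[0]:
        if cv2.contourArea(c)<500: continue
        w=onplane(i,c.reshape(-1,2),.09)[:,:2].astype(np.float32)
        rc=cv2.minAreaRect(w);M=cv2.moments(c)
        L.append((rc[0][1],rc,cv2.contourArea(c)))
        box=cv2.boxPoints(rc)
        # near pixel centre of the world rect
        C.setdefault(n,[]).append((rc[0][1],cv2.minAreaRect(c)[0],(M['m10']/M['m00'],M['m01']/M['m00'])))
    for l in sorted(L): print(n,l)
    o=((r>150)&(r-b>90)&(r-g>50)).astype(np.uint8)
    k,_,st,ce=cv2.connectedComponentsWithStats(o)
    for q in range(1,k):
        if st[q,4]>20: print("orange",ce[q],st[q],onplane(i,[ce[q]],.133))
a=sorted(C["top"]);s=sorted(C["scene"])
if len(a)==len(s): print(tri(cams.camera_info("top"),[x[2] for x in a],cams.camera_info("scene"),[x[2] for x in s]))
E
```

```text
[238 236 235]
[235 232 231]
[235 233 232]
[229 234 233]
[190 176 171]
top (-0.1716364324092865, ((0.5908688306808472, -0.1716364324092865), (0.08649569749832153, 0.13062049448490143), 86.4912338256836), 1597.0)
top (-0.07955522835254669, ((0.5958815217018127, -0.07955522835254669), (0.084896519780159, 0.12985022366046906), 86.67496490478516), 1534.5)
top (0.012551452964544296, ((0.6015154123306274, 0.012551452964544296), (0.08457867801189423, 0.12903501093387604), 86.58958435058594), 1499.5)
top (0.10438480973243713, ((0.606752336025238, 0.10438480973243713), (0.08476386219263077, 0.12874270975589752), 86.68478393554688), 1490.0)
orange [284.9167 144.9048] [280 140  10  11  84] [[ 0.7002 -0.0268  0.133 ]]
orange [477.6435 292.5017] [ 443  256   69   75 4883] [[ 0.3442 -0.4865  0.133 ]]
scene (-0.1719687283039093, ((0.5927786231040955, -0.1719687283039093), (0.08555708825588226, 0.12868517637252808), 86.73526000976562), 1871.0)
scene (-0.08084312081336975, ((0.5976577997207642, -0.08084312081336975), (0.08721166104078293, 0.130086749792099), 86.69889068603516), 1552.5)
scene (0.05677755922079086, ((0.6061848402023315, 0.05677755922079086), (0.179963618516922, 0.1298927664756775), 86.51598358154297), 2392.0)
orange [391.2879  71.5606] [384  67  16  10  66] [[0.5883 0.8575 0.133 ]]
orange [275.6818 207.4091] [270 203  13   9  88] [[ 0.7018 -0.0274  0.133 ]]
```

Units first: shifts go in shares of 1000 mm and turns go in shares of 2 pi rad. So 534 mm / 1000 = 0.534, 495 mm / 1000 = 0.495, 0.43 rad / 6.2832 = 0.0684.

Request:
arm_command(
  plan=[
    [[0.045,-0.013,0,0,0,0.008,1],[0.09,-0.026,0,0,0,0.0159,1],[0.135,-0.039,0,0,0,0.0239,1],[0.18,-0.052,0,0,0,0.0318,1],[0.225,-0.065,0,0,0,0.0398,1],[0.27,-0.078,0,0,0,0.0477,1],[0.315,-0.09,0,0,0,0.0557,1],[0.36,-0.103,0,0,0,0.0637,1],[0.405,-0.116,0.02,0,0,0.0684,1],[0.45,-0.129,0.04,0,0,0.0684,1],[0.495,-0.142,0.06,0,0,0.0684,1],[0.534,-0.153,0.08,0,0,0.0684,1]],
  ],
)

```text
time_s: 1.3
ee_pos: [0.6432, -0.1736, 0.1244]
eef_rot: [-3.142, 0.0, -0.057]
force: [-0.0, -1.2, 0.1]
grip_width: 0.0021
grip_force: 0.0
```

Request:
arm_command(
  plan=[
    [[0,0,0,0,0,0,1],[0,0,0,0,0,0,1]],
  ],
)

```text
time_s: 1.5
ee_pos: [0.6418, -0.1745, 0.1242]
eef_rot: [-3.141, 0.002, -0.056]
force: [-0.1, -0.5, 0.8]
grip_width: 0.0008
grip_force: 0.0
```

```bash
python3 - <<'E'
from h import *
o=ctrl.get_obs();print(o['time_s'],o['ee_pos'],o['eef_rot'],o['force'],o['grip_width'])
print(onplane(cams.camera_info("top"),[[172,160]],.15))
p,_=cams.camera("wrist");cv2.imwrite("pics/w1.png",p)
E
```

```text
1.5 [ 0.64177319 -0.17453016  0.12416686] [-3.14112669e+00  2.12924255e-03 -5.58056416e-02] [-0.06305902 -0.46472848  0.78053858] 0.0007858386025574695
[[0.65738864 0.25249902 0.15      ]]
```

To row units: 34 mm / 1000 = 0.034, 33 mm / 1000 = 0.033.

Request:
arm_command(
  plan=[
    [[0,0,0.01,0,0,0,1],[0,0,0.02,0,0,0,1],[0,0,0.028,0,0,0,1],[0,0,0.031,0,0,0,1],[0,0,0.032,0,0,0,1],[0,0,0.033,0,0,0,1],[0,0,0.034,0,0,0,1],[0,0,0.034,0,0,0,1]],
  ],
)

```text
time_s: 2.35
ee_pos: [0.642, -0.1752, 0.0916]
eef_rot: [3.142, -0.0, -0.057]
force: [0.2, -0.1, -1.2]
grip_width: 0.0008
grip_force: 0.0
```

View pics/w1.png

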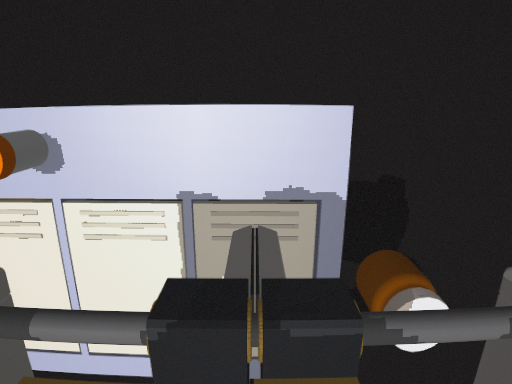

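The wrist view shows the closed fingertips at (255,228), over the ribbed end of flap 1 (lines at rows 212–240). The vial is well clear to the left. I'll keep descending.

To row units: 2 mm / 1000 = 0.002, 1 mm / 1000 = 0.001.

Request:
arm_command(
  plan=[
    [[0,0,0.001,0,0,0,1],[0,0,0.002,0,0,0,1],[0,0,0.002,0,0,0,1]],
  ],
)

```text
time_s: 2.65
ee_pos: [0.6421, -0.1752, 0.0896]
eef_rot: [3.142, -0.0, -0.057]
force: [0.3, 0.8, 1.2]
grip_width: 0.0004
grip_force: 0.5
```

Request:
arm_command(
  plan=[
    [[0,0,0.001,0,0,0,1],[0,0,0.002,0,0,0,1],[0,0,0.002,0,0,0,1]],
  ],
)

```text
time_s: 2.95
ee_pos: [0.6421, -0.1752, 0.0875]
eef_rot: [3.142, -0.0, -0.057]
force: [1.9, 0.8, 2.1]
grip_width: 0.0004
grip_force: 1.0
```

To row units: 2 mm / 1000 = 0.002, 1 mm / 1000 = 0.001.

Request:
arm_command(
  plan=[
    [[0,0,0.001,0,0,0,1],[0,0,0.002,0,0,0,1],[0,0,0.002,0,0,0,1]],
  ],
)

```text
time_s: 3.25
ee_pos: [0.642, -0.1752, 0.0853]
eef_rot: [3.142, -0.0, -0.057]
force: [1.5, -1.5, 2.2]
grip_width: 0.0005
grip_force: 1.0
```

To row units: 3 mm / 1000 = 0.003, 2 mm / 1000 = 0.002.

Request:
arm_command(
  plan=[
    [[0,0,0.001,0,0,0,1],[0,0,0.002,0,0,0,1],[0,0,0.003,0,0,0,1],[0,0,0.003,0,0,0,1]],
  ],
)

```text
time_s: 3.65
ee_pos: [0.6417, -0.1752, 0.0821]
eef_rot: [-3.141, 0.001, -0.057]
force: [0.8, 0.5, 2.0]
grip_width: 0.0003
grip_force: 0.9
```

```bash
python3 - <<'E'
from h import *
p,_=cams.camera("wrist");q,_=cams.camera("scene")
cv2.imwrite("pics/c2.png",np.vstack([p[150:384,0:420],cv2.resize(q[190:290,130:310],(420,233))]))
E
```

```text
(no output)
```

View pics/c2.png

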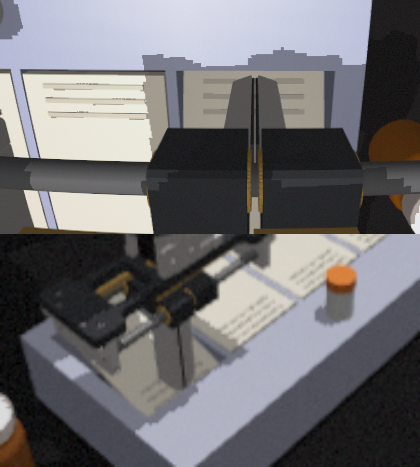

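Flap 1 has sunk at its ribbed end with only ~2 N, and its side gap shows next to the finger at (170,100). So flap 1 is the free one, and I'll press it further.

To row units: 8 mm / 1000 = 0.008, 6 mm / 1000 = 0.006.

Request:
arm_command(
  plan=[
    [[0,0,0.002,0,0,0,1],[0,0,0.004,0,0,0,1],[0,0,0.006,0,0,0,1],[0,0,0.008,0,0,0,1]],
  ],
)

```text
time_s: 4.15
ee_pos: [0.6419, -0.1752, 0.0743]
eef_rot: [3.142, -0.0, -0.057]
force: [-0.4, -0.7, 2.9]
grip_width: 0.0005
grip_force: 1.1
```

To row units: 8 mm / 1000 = 0.008, 6 mm / 1000 = 0.006.

Request:
arm_command(
  plan=[
    [[0,0,0.002,0,0,0,1],[0,0,0.004,0,0,0,1],[0,0,0.006,0,0,0,1],[0,0,0.008,0,0,0,1],[0,0,0.008,0,0,0,1]],
  ],
)

```text
time_s: 4.65
ee_pos: [0.6418, -0.1752, 0.066]
eef_rot: [-3.141, 0.001, -0.057]
force: [1.5, -0.8, 0.2]
grip_width: 0.0002
grip_force: 0.5
```

To row units: -150 mm / 1000 = -0.15, -130 mm / 1000 = -0.13.

Request:
arm_command(
  plan=[
    [[0,0,-0.015,0,0,0,1],[0,0,-0.045,0,0,0,1],[0,0,-0.085,0,0,0,1],[0,0,-0.124,0,0,0,1],[-0.04,0,-0.124,0,0,0,1],[-0.085,0,-0.124,0,0,0,1],[-0.13,0,-0.124,0,0,0,1],[-0.15,0,-0.124,0,0,0,1],[-0.15,0,-0.124,0,0,0,1]],
  ],
)

```text
time_s: 5.55
ee_pos: [0.4905, -0.1666, 0.1922]
eef_rot: [3.141, -0.001, -0.058]
force: [0.3, -0.7, 0.4]
grip_width: 0.0004
grip_force: 0.0
```

```bash
python3 - <<'E'
from h import *
o=ctrl.get_obs();print(o['time_s'],o['ee_pos'],o['force'])
q,d=cams.camera("scene");t,_=cams.camera("top");w,_=cams.camera("wrist")
cv2.imwrite("pics/c3.png",np.vstack([np.hstack([cv2.resize(q[170:300,110:310],(400,260)),cv2.resize(t[120:240,190:375],(400,260))]),cv2.resize(w,(800,600))[270:600]]))
E
```

```text
5.55 [ 0.49053338 -0.16663207  0.19215077] [ 0.25429433 -0.6856877   0.44787625]
```

View pics/c3.png

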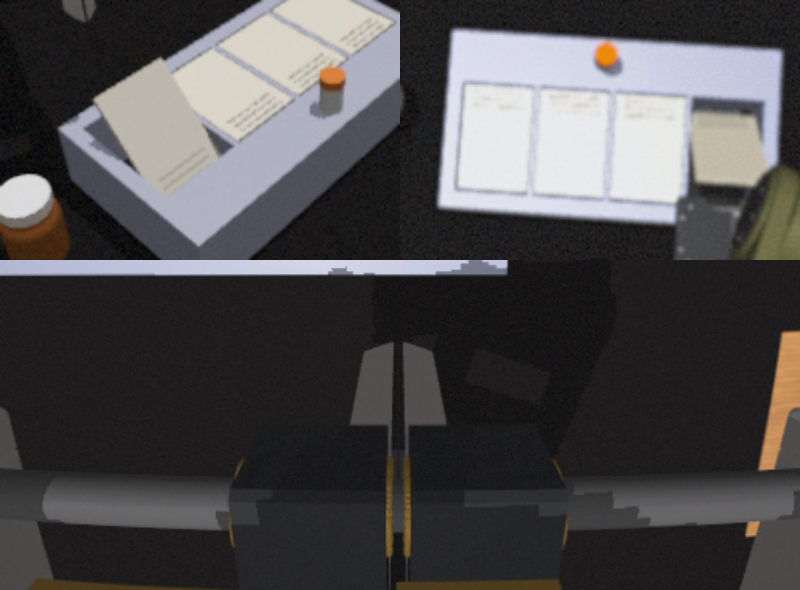

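The far end of flap 1 is down and its lip stands well up, at (130,80) in the scene crop. The other flaps and the vial are undisturbed. Next I'll lower in front of the lip and push away from the robot.

To row units: 70 mm / 1000 = 0.07, 67 mm / 1000 = 0.067.

Request:
arm_command(
  plan=[
    [[0,0,0.035,0,0,0,1],[0,0,0.067,0,0,0,1],[0,0,0.067,0,0,0,1],[0.015,0,0.067,0,0,0,1],[0.03,0,0.067,0,0,0,1],[0.042,0,0.067,0,0,0,1],[0.05,0,0.067,0,0,0,1],[0.057,0,0.067,0,0,0,1],[0.064,0,0.067,0,0,0,1],[0.07,0,0.067,0,0,0,1]],
  ],
)

```text
time_s: 6.7
ee_pos: [0.5626, -0.1707, 0.1237]
eef_rot: [3.142, -0.0, -0.057]
force: [-2.4, -0.7, 0.8]
grip_width: 0.0003
grip_force: 0.6
```

To row units: 29 mm / 1000 = 0.029, 25 mm / 1000 = 0.025.

Request:
arm_command(
  plan=[
    [[0.005,0,0,0,0,0,1],[0.01,0,0,0,0,0,1],[0.015,0,0,0,0,0,1],[0.02,0,0,0,0,0,1],[0.025,0,0,0,0,0,1],[0.029,0,0,0,0,0,1],[0.029,0,0,0,0,0,1]],
  ],
)

```text
time_s: 7.4
ee_pos: [0.5914, -0.1723, 0.1233]
eef_rot: [-3.142, -0.0, -0.057]
force: [-0.1, 0.7, 0.1]
grip_width: 0.0006
grip_force: 0.0
```

```bash
python3 - <<'E'
from h import *
o=ctrl.get_obs();print(o['time_s'],o['ee_pos'],o['force'])
q,d=cams.camera("scene");w,_=cams.camera("wrist")
cv2.imwrite("pics/c4.png",np.hstack([cv2.resize(q[140:300,110:310],(400,320)),cv2.resize(w,(400,320))]))
E
```

```text
7.4 [ 0.59138956 -0.17229097  0.1233281 ] [-0.14784989  0.73725868  0.13381102]
```

View pics/c4.png

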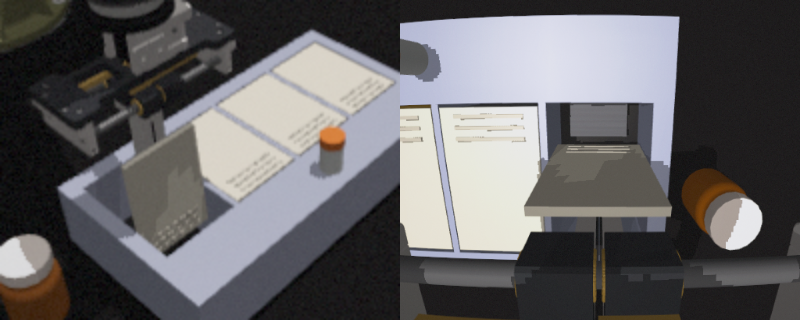

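The flap stands nearly upright: in the scene crop the plate runs from (165,150) to (180,240), and the finger is behind it. I'll push a little further, back off, then measure.

To row units: -150 mm / 1000 = -0.15, -120 mm / 1000 = -0.12.

Request:
arm_command(
  plan=[
    [[0.002,0,0,0,0,0,1],[0.004,0,0,0,0,0,1],[0.006,0,0,0,0,0,1],[0.006,0,0,0,0,0,1],[-0.01,0,0,0,0,0,1],[-0.04,0,0,0,0,0,1],[-0.08,0,0,0,0,0,1],[-0.12,0,-0.02,0,0,0,1],[-0.15,0,-0.06,0,0,0,1],[-0.15,0,-0.09,0,0,0,1]],
  ],
)

```text
time_s: 8.5
ee_pos: [0.439, -0.1636, 0.2155]
eef_rot: [3.141, -0.001, -0.058]
force: [0.4, 0.5, 0.3]
grip_width: 0.0009
grip_force: 0.0
```

```bash
python3 - <<'E'
from h import *
o=ctrl.get_obs();print(o['time_s'],o['ee_pos'],o['force'])
q,d=cams.camera("scene");i=cams.camera_info("scene")
cv2.imwrite("pics/c5.png",cv2.resize(q[140:300,110:310],(800,600)))
v,u=np.nonzero(d>0);c,r=rays(i,np.c_[u,v]);P=c+r*d[v,u][:,None]
a=-.0575;O=np.array([.618,-.035]);ex=np.array([np.cos(a),np.sin(a)]);ey=np.array([-ex[1],ex[0]])
X=(P[:,:2]-O)@ex;Y=(P[:,:2]-O)@ey
s=(abs(Y+.138)<.033)&(X>-.05)&(X<.05)&(P[:,2]>.1)&(P[:,2]<.16)
f=np.polyfit(P[s,2],X[s],1);print(s.sum(),f,"theta",np.pi/2+np.arctan(f[0]),"x at hinge",np.polyval(f,.087))
E
```

```text
8.5 [ 0.4389672  -0.16356856  0.2155282 ] [0.43925156 0.52315802 0.2835096 ]
631 [2.72796158e-02 2.60927983e-05] theta 1.5980691786834036 x at hinge 0.0023994193752167174
```

View pics/c5.png

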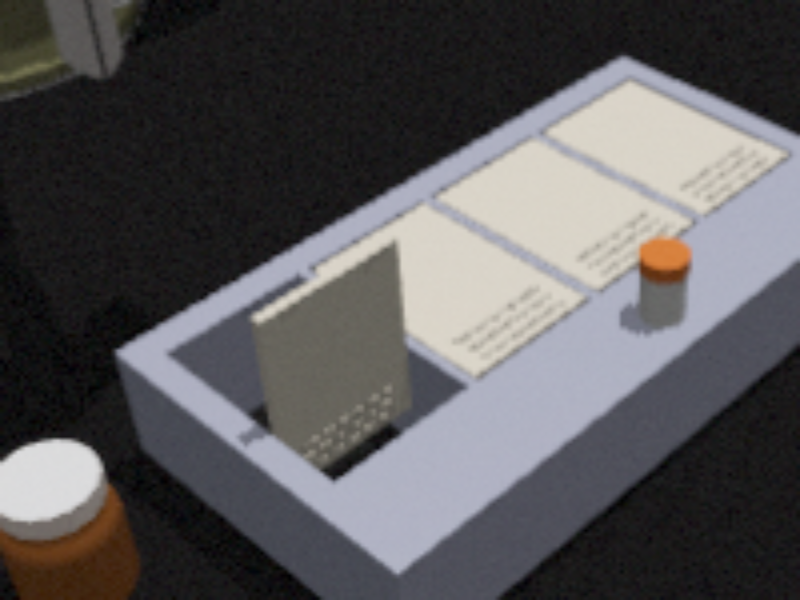

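Flap 1 stands upright: the plate runs from (325,280) to (350,430) in the crop, at about 1.6 rad by depth. The robot is clear, and the vial and jar are where they were.

```bash
python3 -c "
from station import ctrl
print(ctrl.hand_in())"
```

```text
the job is handed in; nothing more can be done
None
```

Flap 1 was the unlatched one: it rocked at about 2–3 N, so I did not press the other three. I pushed it open to about 1.6 rad by depth measurement and left it standing with the arm clear. The vial and jar look undisturbed in the last picture, the arm never went near the wash bottle, and the job was handed in at about 8.5 s.

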